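# Twist the loose jar lid, set that jar aside for rework

### The job

One of the two bar-lidded hardware jars was not screwed shut: its lid's bar is out of line with the yellow lugs on the jar's neck. Confirm it by gently twisting that lid anticlockwise (seen from above) until its bar stands about crosswise to the lugs, with the jar staying upright where it stands; then set that jar, without dropping it, upright in the middle of the white plate for rework. Leave the jar with the closed lid alone.

Things in the scene. Friction and masses are not known exactly. Their poses are not given: they have to be found in the camera images.
- loose_jar: Jar to rework: round, clear, 60 mm wide, 0.25-0.5 kg, loose; origin at the centre of its underside, z up. Grey neck band, z 82-90 mm, with yellow lugs out to 42 mm at its +x and -x sides. Black round lid 66 mm wide, z 91-113 mm; on it a bar grip 54 long, 14 thick, z 113-143 mm, on the axis, yellow line on top. The lid turns but stays on, so the jar can be lifted by the bar.
- loose_lid (a joint): Turn of that jar's lid about the jar's upright axis, rad, growing anticlockwise seen from above. 0 is closed (bar along the jar's x axis, in line with the lugs); it starts 0.5 to 0.85 open; crosswise is 1.57; stop at 2.0. It turns easily (0.01 N m of friction), far more easily than the standing jar.
- sound_jar: The other jar, the same in shape and size, also loose on the bench, but its lid is shut: the yellow line on its bar is in line with the lugs. Leave it. Origin at the centre of its underside.
- rework_plate: Flat white plate with rounded ends, 135 x 146 mm and 8 mm thick, fixed flat on the bench; origin at the centre of its underside, so its top is 8 mm above it.

How it is judged:
On the way:
1. the loose lid is twisted at least 70 degrees from closed while its jar stands upright within 30 mm of its starting place (value of joint loose_lid above 1.22 rad and distance of loose_jar from where it was at the start of the episode below 0.03 m and angle between loose_jar's own z axis and vertical below 0.2 rad), for 0.1 s.
At the end, for the whole second after the job is handed in: The jar with the loose lid stands upright (within 6 degrees), at rest and released on the white plate, its axis within 45 mm of the plate's centre; the closed jar stands upright within 30 mm of where it was (horizontal distance between loose_jar and rework_plate below 0.045 m and z of loose_jar in the frame of rework_plate below 0.013 m and angle between each of loose_jar, sound_jar's own z axis and vertical below 0.1 rad and linear speed of loose_jar below 0.02 m/s and distance of sound_jar from where it was at the start of the episode below 0.03 m); the robot touches nothing.
It fails at once if the loose jar is tipped more than 35 degrees (angle between loose_jar's own z axis and vertical above 0.61 rad).
It fails at once if the loose jar is dropped (moves unheld faster than 0.7 m/s, a fall of about 25 mm) (linear speed of loose_jar above 0.7 m/s and contact force between the fingers and loose_jar below 0.3 N).
It fails at once if the closed jar is moved more than 30 mm or tipped over (distance of sound_jar from where it was at the start of the episode above 0.03 m or angle between sound_jar's own z axis and vertical above 0.35 rad).
It also fails if it takes over 42 s, if anything falls off the work surface, if the arm or the gripper's body presses on something with over 40 N, if the wrist force passes 120 N, or if a joint passes its speed limit or range.

### The arm

A 6-joint arm with a two-finger parallel gripper is mounted at the origin on a cart in front of the work surface, level with it; the furniture and walls round the work are solid. World frame = base frame: x ahead of the robot, y to its left, z up, the work surface at z = 0. Lengths are in m, angles in rad, forces in N, time in s.
With the tool pointing down it reaches from about 0.35 to 0.725 m from the base axis. Payload 6 kg.
Tool frame: the origin (TCP) lies between the finger pads; the fingertips stand finger_overhang ahead of it and the grasp point (between the pads) lies 3 mm ahead of it (finger_overhang is the distance from the TCP to the fingertips, in m); y points along the fingers, z is the direction in which the jaws open and shut, and the axes are right-handed (so a half turn about y gives the same grasp; the last joint's range is limited). The gripper opens to 85 mm and grips with 20 to 120 N. Pads are 22 mm wide; open, the fingers measure 114 mm over their backs; the gripper's body (76 mm by 85 mm) begins 54 mm behind the grasp point. The pads swing forward as they close: fully open they stand 13 mm farther back than shut.
Start: joints at [0.334, 0.04, 0.085, 0, -1.615, -0.334], TCP at [0.6, 0, 0.253] pointing down, gripper open.
Joint ranges: [-2.56, 2.56], [-1.29, 2.01], [-1.08, 1.49], [-3.29, 1.98], [-2.81, -0.18], [-2.99, 2.99]. Speed limits (rad/s): [2.57, 2.57, 3.01, 3.14, 3.14, 3.14].

### API

Orientations are given as a unit quaternion [x, y, z, w].
In Python, from workcell import * gives the robot as it stands. The module is installed in compiled form; this text tells all that it offers.
- The arm moves only by the shell command python3 -m handwheel 'ROWS' [FORCE]. ROWS is text: rows parted by semicolons, each of 5 numbers parted by spaces: the shift along the tool's x, y, z in m, then the turn about the tool's y in rad, then the opening, from 0 (shut) to 1 (fully open). A call has 1 to 5 rows; each row shifts and turns the commanded pose from where the row before left it, along the tool's axes as they then stand; what a row does not reach is not made up. A row lasts 1/10 s, in which the tool goes at most 50 mm and 8.59 degrees, less where a joint would pass 70% of its speed; a pose out of reach is approached as far as the arm can. A call is refused whole if a number of a shift passes 0.05 or a number of a turn 0.15, either way. A call with a gripper value outside its range is refused whole. The fingers move at their own pace and stop on an object; FORCE is the grip in N (left out, the last holds). Time passes only in rows, so rows that do not move let the fingers close. It gives the time, the measured TCP pose, the force and the opening at its end, in the units of the state.
- sense(): the state, without advancing time (a new reading comes with each control period).
- read_camera(name): name is "scene" or "side" or "wrist"; returns a dict with "frame" (400x640x3 uint8, blue, green, red), "range_z" (400x640 float32, m along the optical axis (not along the pixel's ray), 0 where there is no reading), "fx", "fy", "cx", "cy" (pixels), "k1" (the pictures are not rectified: a ray, as slopes to the right and down, at radius r is drawn at 1 + k1 r^2 times it, then the intrinsics apply), "eye" and "orientation" of the camera in the world. Camera axes: x right, y down, z forward; pixel columns grow to the right and rows downward; lengths in m; the calibration is good to about 2 mm. A picture is of the moment at which its call begins.
- close_job(): hands the job in, once; it reports no verdict.
Trained networks look in the newest picture that a camera, given by its name, has taken for a name from the list of things; names that differ only in an ending like _2 or _b are one class to them, and where a whole thing is asked for, a point or a joint stands for the part that bears it (a point fixed in the world has none). Each returns a list of dicts, best first, with "p" (0 to 1); they miss things now and then, are a little off and sometimes report something else, mostly with a low value. They report only what shows in the picture. A call takes as long as a camera call.
- masks_of(camera, label): "pixels" (400x640 bool, what is visible of it) and "at" ([column, row] in pixels, amid what is visible of it).
- place_of(camera, label): "at" ([column, row] in pixels: a listed point, or the origin of a listed thing).
The state is a dict: "clock": time; "joint_pos": joint angles; "joint_velocities": joint speeds; "joint_torque": joint torques, N m; "tcp_pos": TCP position; "orientation": TCP orientation; "wrist_force": force on the tool from outside, world axes, zero at the start; "moment": the same for the moment, N m; "gripper_width": finger opening in m.
Only numpy, scipy, OpenCV 4.12 (cv2) and the standard library are available. Lean on these libraries where they do the work, as an engineer would, in place of code of your own. Each camera call takes 0.05 s, during which the arm holds its last target. There are 200 camera calls.

## Working session

There is one attempt and no reset: what is moved stays moved. The work goes in short steps, Python scripts to look and compute and a shell command to move; the robot and the scene stay as the last step left them, time stands still between calls to the robot, and variables do not carry over. Pictures are saved under pics/ and viewed, about 8 in all and at most 12, crops included, and the job is handed in when it is done.

```bash
mkdir -p pics; cat > h.py <<'E'
from workcell import *
import numpy as np, cv2
from scipy.spatial.transform import Rotation as R
def cloud(c):
    v,u=np.mgrid[0:400,0:640]
    K=np.array([[c["fx"],0,c["cx"]],[0,c["fy"],c["cy"]],[0,0,1.]])
    p=cv2.undistortPoints(np.stack([u,v],-1).reshape(-1,1,2).astype(float),K,np.array([c["k1"],0,0,0.])).reshape(400,640,2)
    z=c["range_z"]
    P=np.dstack([p[...,0]*z,p[...,1]*z,z])
    return P@R.from_quat(c["orientation"]).as_matrix().T+np.array(c["eye"])
E
python3 - <<'E'
from h import *
s=sense();print(s)
ims=[]
for n in("scene","side","wrist"):
    c=read_camera(n);P=cloud(c);np.savez(n+".npz",P=P,f=c["frame"],r=c["range_z"])
    print(n,c["eye"],c["k1"])
    im=c["frame"].copy()
    for l in("loose_jar","sound_jar","loose_lid","rework_plate"):
        for m in masks_of(n,l)[:3]:
            ok=m["pixels"]&(c["range_z"]>0)
            q=P[ok]; 
            if len(q)<5: continue
            print(l,round(m["p"],2),np.round(m["at"]),"med",np.round(np.median(q,0),3),"lo",np.round(np.percentile(q,2,0),3),"hi",np.round(np.percentile(q,98,0),3))
    cv2.imwrite(f"pics/{n}0.png",im); ims.append(im)
cv2.imwrite("pics/a.png",cv2.resize(np.vstack(ims[:2]),(800,1000))[:])
E
```

```text
{'clock': 0.0, 'joint_pos': array([ 3.33720805e-01,  4.08228513e-02,  8.37947226e-02, -4.72952676e-04,
       -1.61552065e+00, -3.33730617e-01]), 'joint_velocities': array([ 1.39292646e-03,  1.47415490e-03,  1.06999002e-03, -1.20922181e-03,
       -5.70496925e-04,  7.09355043e-05]), 'joint_torque': array([-7.27207535e-04, -3.68200672e+01,  3.47413230e+01,  6.93227157e+00,
       -5.48646509e-03, -9.47124363e-06]), 'tcp_pos': array([5.99699900e-01, 9.70249642e-05, 2.52261912e-01]), 'orientation': array([-0.49957633, -0.49951799,  0.50048706,  0.5004178 ]), 'wrist_force': array([-0.4674549 , -0.65554362,  0.1318407 ]), 'moment': array([ 0.01331755,  0.00220912, -0.02393195]), 'gripper_width': 0.08564174708801914}
scene [ 0.22964359 -0.64831851  0.57800765] -0.0869447774415184
loose_jar 0.72 [330. 198.] med [ 0.511 -0.111  0.093] lo [ 0.489 -0.124  0.013] hi [ 0.549 -0.082  0.145]
sound_jar 0.63 [373. 250.] med [ 0.513 -0.263  0.096] lo [ 0.494 -0.279  0.008] hi [ 0.558 -0.224  0.144]
loose_lid 0.77 [334. 186.] med [ 0.515 -0.102  0.115] lo [ 0.489 -0.125  0.096] hi [ 0.547 -0.08   0.14
[... 358 characters left out ...]
 0.553 -0.24   0.141]
sound_jar 0.41 [268. 182.] med [0.486 0.107 0.008] lo [0.428 0.05  0.002] hi [0.542 0.18  0.01 ]
loose_lid 0.7 [304. 184.] med [ 0.516 -0.106  0.112] lo [ 0.488 -0.127  0.089] hi [ 0.547 -0.09   0.142]
rework_plate 0.96 [270. 183.] med [0.488 0.107 0.008] lo [0.43  0.05  0.004] hi [0.544 0.18  0.01 ]
wrist [ 0.60037517 -0.08448163  0.37401626] -0.06298368571881628
loose_jar 0.94 [428.  72.] med [ 0.527 -0.094  0.112] lo [ 0.494 -0.123  0.023] hi [ 0.553 -0.064  0.143]
loose_lid 0.91 [424.  74.] med [ 0.524 -0.094  0.112] lo [ 0.495 -0.122  0.098] hi [ 0.552 -0.064  0.143]
rework_plate 0.71 [408. 254.] med [0.494 0.11  0.008] lo [0.432 0.053 0.005] hi [0.554 0.181 0.009]
```

```bash
python3 - <<'E'
from h import *
a=cv2.imread("pics/scene0.png");w=cv2.imread("pics/wrist0.png")
c=cv2.resize(a[130:290,260:460],(500,400),interpolation=cv2.INTER_CUBIC)
w2=cv2.resize(w[0:150,340:520],(300,250),interpolation=cv2.INTER_CUBIC)
o=np.zeros((560,800,3),np.uint8);o[:400,:500]=c;o[:250,500:]=w2;o[260:448,500:]=cv2.resize(w,(300,188))
cv2.imwrite("pics/b.png",o)
d=np.load("wrist.npz");s=np.load("scene.npz")
for n,D in(("w",d),("s",s),("side",np.load("side.npz"))):
  P=D["P"];z=P[...,2]
  for (x,y) in((.52,-.093),(.525,-.25)):
    hsv=cv2.cvtColor(D["f"],cv2.COLOR_BGR2HSV)
    near=(abs(P[...,0]-x)<.05)&(abs(P[...,1]-y)<.05)
    m=near&(z>.138)&(z<.15)
    ye=(hsv[...,0]>18)&(hsv[...,0]<38)&(hsv[...,1]>110)&(hsv[...,2]>80)
    for nm,k in(("bar",m),("line",m&ye)):
      q=P[k][:,:2]
      if len(q)<8: continue
      (cx,cy),(A,B),an=cv2.minAreaRect((q*1000).astype(np.float32))
      e,v=np.linalg.eigh(np.cov(q.T));v=v[:,1]
      print(n,nm,len(q),np.round([cx,cy,A,B,an],1),"pca",np.degrees(np.arctan2(v[1],v[0])).round(1))
    q=P[near&ye&(z<.1)&(z>.07)]
    if len(q): print(n,"lugs",len(q),np.round(np.array([g for g in q[::max(1,len(q)//8)]]),3).tolist())
E
```

```text
w bar 1570 [519.7 -93.3  53.6  14.2  15.3] pca -164.8
w line 821 [519.  -93.1  46.4   8.1  14.8] pca -165.1
w lugs 226 [[0.554, -0.117, 0.089], [0.549, -0.115, 0.088], [0.548, -0.113, 0.091], [0.551, -0.111, 0.09], [0.555, -0.11, 0.091], [0.559, -0.108, 0.089], [0.549, -0.107, 0.095], [0.551, -0.105, 0.088], [0.486, -0.071, 0.088]]
s bar 182 [520.3 -92.6  53.3  16.1  15. ] pca -167.0
s line 71 [520.5 -90.3  45.1  11.9  15. ] pca -165.5
s lugs 68 [[0.488, -0.069, 0.092], [0.558, -0.107, 0.092], [0.554, -0.111, 0.093], [0.55, -0.111, 0.093], [0.487, -0.08, 0.09], [0.556, -0.115, 0.091], [0.551, -0.113, 0.089], [0.489, -0.081, 0.085], [0.549, -0.113, 0.085]]
s bar 267 [ 525.7 -247.2   15.2   51.1   62.3] pca 151.5
s line 108 [ 526.4 -245.4   11.    44.5   60.2] pca 151.5
s lugs 85 [[0.495, -0.225, 0.091], [0.492, -0.229, 0.091], [0.492, -0.232, 0.092], [0.49, -0.233, 0.091], [0.489, -0.232, 0.089], [0.489, -0.232, 0.087], [0.489, -0.232, 0.085], [0.489, -0.232, 0.082], [0.559, -0.271, 0.086]]
side bar 104 [519.5 -94.8  51.8  13.7  15.7] pca -166.3
side line 62 [520.5 -93.3  48.8  12.2  17.1] pca -166.4
side lugs 62 [[0.487, -0.075, 0.09], [0.486, -0.079, 0.088], [0.487, -0.092, 0.092], [0.483, -0.08, 0.084], [0.552, -0.114, 0.09], [0.546, -0.114, 0.089], [0.487, -0.082, 0.08], [0.556, -0.115, 0.086], [0.546, -0.115, 0.083]]
side bar 169 [ 524.2 -250.5   12.3   52.3   60.6] pca 151.5
side line 96 [ 523.9 -249.6   10.5   46.5   60. ] pca 151.6
side lugs 90 [[0.492, -0.227, 0.088], [0.493, -0.236, 0.09], [0.494, -0.237, 0.086], [0.55, -0.272, 0.096], [0.547, -0.276, 0.097], [0.493, -0.236, 0.079], [0.553, -0.27, 0.088], [0.56, -0.272, 0.085], [0.559, -0.271, 0.081]]
```

View pics/b.png

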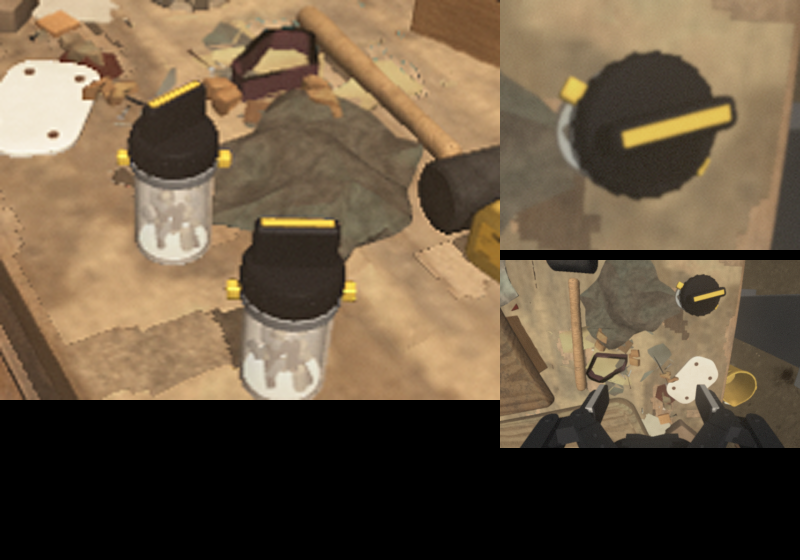

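```bash
python3 -c "
import workcell;print([k for k in dir(workcell) if k[0]!='_']);print(getattr(workcell,'finger_overhang',None))"
python3 -m handwheel '-0.04 0 0.03 0 0.5;-0.04 0 0.03 0 0.5;-0.013 0 0.02 0 0.5;0 0 0 0.15 0.5;0 0 0 0.15 0.5' 20
python3 -m handwheel '0 0 0 0.15 0.5;0 0 0 0.15 0.5;0 0 0 0.15 0.5;0 0 0 0.15 0.5;0 0 0 0.15 0.5'
python3 -m handwheel '0 0 0 0.15 0.5;0 0 0 0.109 0.5;0 0 0 0 0.5;0 0 0 0 0.5'
```

```text
['MotionError', 'close_job', 'finger_overhang', 'masks_of', 'place_of', 'read_camera', 'sense']
0.022
clock: 1.25
tcp_pos: [0.5195, -0.0937, 0.254]
orientation: [0.571, 0.418, -0.417, -0.57]
wrist_force: [-0.3, 0.4, 0.4]
gripper_width: 0.0427
clock: 1.75
tcp_pos: [0.52, -0.093, 0.2534]
orientation: [-0.684, -0.18, 0.18, 0.684]
wrist_force: [-0.1, -0.2, 1.0]
gripper_width: 0.0428
clock: 2.15
tcp_pos: [0.52, -0.093, 0.2533]
orientation: [0.701, 0.093, -0.093, -0.701]
wrist_force: [-0.7, 0.9, -0.5]
gripper_width: 0.0426
```

```bash
cat > bar.py <<'E'
from h import *
import sys
def bar(n,x,y,zlo,zhi):
    c=read_camera(n);P=cloud(c);z=P[...,2]
    hsv=cv2.cvtColor(c["frame"],cv2.COLOR_BGR2HSV)
    ye=(hsv[...,0]>18)&(hsv[...,0]<38)&(hsv[...,1]>110)&(hsv[...,2]>80)
    m=(abs(P[...,0]-x)<.05)&(abs(P[...,1]-y)<.05)&(z>zlo)&(z<zhi)
    for nm,k in(("bar",m),("line",m&ye)):
        q=P[k][:,:2]
        if len(q)>8: print(n,nm,len(q),np.round(cv2.minAreaRect((q*1000).astype(np.float32))[:2],1).tolist(),cv2.minAreaRect((q*1000).astype(np.float32))[2])
    return c,P
E
python3 - <<'E'
from bar import *
c,P=bar("wrist",.52,-.093,.138,.15)
cv2.imwrite("pics/w1.png",c["frame"])
E
```

```text
wrist bar 1147 [[518.3, -93.5], [52.6, 13.7]] 15.727794647216797
wrist line 630 [[519.9, -93.1], [46.9, 7.7]] 15.077034950256348
```

View pics/w1.png

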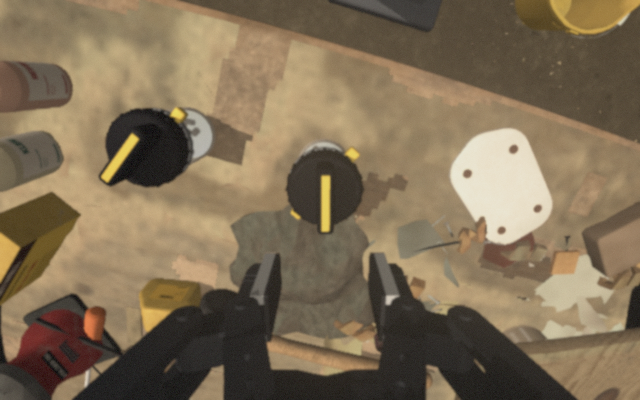

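The wrist picture shows the loose bar at (325,200), lined up with the jaws and out of line with its lugs at (353,153) and (295,215). The sound jar is at (145,150), bar in line with its lug. The plate is at (500,185). I'm descending over the bar now.

```bash
python3 -m handwheel '0 0.04 0 0 0.5;0 0.035 0 0 0.5;0 0.025 0 0 0.5;0 0.014 0 0 0.5;0 0 0 0 0.5'
python3 -m handwheel '0 0 0 0 0.3;0 0 0 0 0.2;0 0 0 0 0.1;0 0 0 0 0;0 0 0 0 0' 25
python3 -m handwheel '0 0 0 0 0;0 0 0 0 0'
```

```text
clock: 2.7
tcp_pos: [0.5191, -0.093, 0.1375]
orientation: [-0.701, -0.091, 0.094, 0.701]
wrist_force: [-0.9, -0.3, 0.3]
gripper_width: 0.0428
clock: 3.2
tcp_pos: [0.5209, -0.0932, 0.1413]
orientation: [0.701, 0.094, -0.091, -0.701]
wrist_force: [-0.2, 0.4, 5.8]
gripper_width: 0.0136
clock: 3.4
tcp_pos: [0.5209, -0.0932, 0.1413]
orientation: [0.701, 0.094, -0.091, -0.701]
wrist_force: [0.7, 0.7, 6.0]
gripper_width: 0.0133
```

```bash
python3 -m handwheel '0 -0.001 0 -0.07 0;0 0 0 -0.08 0;0 0 0 -0.08 0;0 0 0 -0.08 0;0 0 0 -0.08 0'
python3 -m handwheel '0 0 0 -0.08 0;0 0 0 -0.08 0;0 0 0 -0.08 0;0 0 0 -0.08 0;0 0 0 -0.08 0'
python3 -m handwheel '0 0 0 -0.04 0;0 0 0 0 0;0 0 0 0 0;0 0 0 0 0'
python3 - <<'E'
from bar import *
ims=[]
for n in("scene","side"):
    c=read_camera(n);P=cloud(c);z=P[...,2]
    hsv=cv2.cvtColor(c["frame"],cv2.COLOR_BGR2HSV)
    ye=(hsv[...,0]>18)&(hsv[...,0]<38)&(hsv[...,1]>110)&(hsv[...,2]>80)
    m=(abs(P[...,0]-.52)<.05)&(abs(P[...,1]+.093)<.05)&(z>.075)&(z<.1)&ye
    q=P[m];L=q[q[:,0]<.52];r=q[q[:,0]>.52]
    if len(L) and len(r):
        a,b=np.median(L,0),np.median(r,0);print(n,a.round(3),b.round(3),np.degrees(np.arctan2(*(b-a)[1::-1])))
    ims.append(cv2.resize(c["frame"][110:270,230:430],(400,320),interpolation=cv2.INTER_CUBIC))
cv2.imwrite("pics/t.png",np.hstack(ims));print(sense()["moment"])
E
```

```text
clock: 3.9
tcp_pos: [0.5202, -0.0931, 0.1413]
orientation: [0.67, 0.228, -0.227, -0.669]
wrist_force: [-0.9, 0.1, 3.6]
gripper_width: 0.0135
clock: 4.4
tcp_pos: [0.5201, -0.093, 0.1414]
orientation: [0.611, 0.356, -0.356, -0.611]
wrist_force: [-1.4, 0.2, 5.7]
gripper_width: 0.0136
clock: 4.8
tcp_pos: [0.5202, -0.093, 0.1414]
orientation: [0.605, 0.367, -0.367, -0.604]
wrist_force: [-1.2, 0.0, 5.6]
gripper_width: 0.0138
scene [ 0.485 -0.08   0.091] [ 0.552 -0.113  0.091] -25.999611235143487
side [ 0.485 -0.083  0.086] [ 0.551 -0.115  0.088] -25.476557301538847
[0.15191585 0.67713323 0.07958736]
```

View pics/t.png

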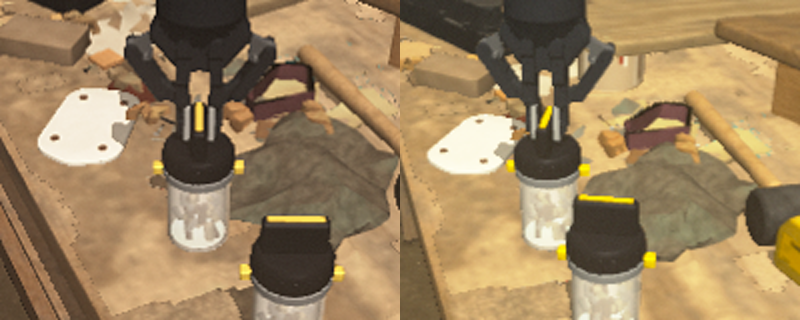

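The bar now stands about crosswise (roughly 88–91° from the lugs), and the jar is still upright in place at (200,210) in the left crop. Next: plate centre and lift.

```bash
python3 -m handwheel '0 0 0 0 0;0 0 0 0 0;0 0 0 0 0;0 -0.005 0 0 0;0 -0.01 0 0 0' 60
python3 -m handwheel '0 -0.02 0 0 0;0 -0.02 0 0 0;0 -0.02 0 0 0;0 -0.01 0 0 0;0 0 0 0 0'
python3 - <<'E'
from bar import *
for n in("scene","side","wrist"):
    D=np.load(n+".npz");P=D["P"];f=D["f"].astype(int)
    m=(f.min(-1)>140)&(abs(P[...,0]-.49)<.11)&(abs(P[...,1]-.115)<.1)&(abs(P[...,2]-.008)<.008)
    m=cv2.morphologyEx(m.astype(np.uint8),cv2.MORPH_OPEN,np.ones((3,3)))
    nl,lab,st,ce=cv2.connectedComponentsWithStats(m);k=1+np.argmax(st[1:,4])
    q=P[lab==k][:,:2];print(n,len(q),np.round(cv2.minAreaRect((q*1000).astype(np.float32))[0:2],1).tolist(),np.ptp(q,axis=0),(q.max(0)+q.min(0))/2)
t=sense();M=R.from_quat(t["orientation"]).as_matrix()
print((M.T@(np.array([.491,.115,0])-t["tcp_pos"]*[1,1,0])).round(4),t["tcp_pos"],t["wrist_force"],t["moment"])
c=read_camera("side");cv2.imwrite("pics/l.png",c["frame"][60:300,150:500])
E
```

```text
clock: 5.4
tcp_pos: [0.5189, -0.0927, 0.1535]
orientation: [-0.603, -0.366, 0.368, 0.605]
wrist_force: [-0.0, 0.1, -3.9]
gripper_width: 0.0128
clock: 5.9
tcp_pos: [0.5205, -0.0929, 0.2266]
orientation: [0.605, 0.368, -0.366, -0.604]
wrist_force: [-0.4, -0.5, -3.7]
gripper_width: 0.0127
scene 1363 [[491.5, 119.6], [148.3, 96.5]] [0.13442876 0.14634802] [0.49117735 0.12221713]
side 968 [[489.7, 119.9], [150.5, 102.1]] [0.12929793 0.14609219] [0.48824019 0.11952717]
wrist 6237 [[489.8, 119.2], [147.7, 99.8]] [0.13651759 0.1480607 ] [0.49201918 0.12144441]
[0.1709 0.     0.122 ] [ 0.52047929 -0.09291874  0.2266035 ] [-0.4251273  -0.46711998 -3.69912741] [-0.00217472 -0.03721261 -0.02136541]
```

View pics/l.png

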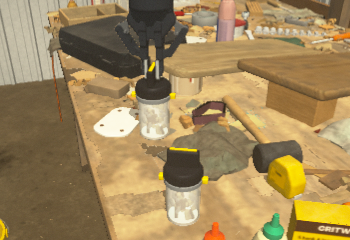

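The side picture shows the jar hanging upright from the bar at (152,110); the sound jar is untouched at (183,190). Carrying on to the plate centre (~0.490, 0.120).

```bash
python3 -m handwheel '0.008 0 0.006 0 0;0.018 0 0.013 0 0;0.025 0 0.018 0 0;0.025 0 0.018 0 0;0.025 0 0.018 0 0'
python3 -m handwheel '0.025 0 0.018 0 0;0.025 0 0.018 0 0;0.016 0 0.010 0 0;0.0075 0 0.005 0 0;0 0 0 0 0'
python3 -m handwheel '0 0.01 0 0 0;0 0.02 0 0 0;0 0.02 0 0 0;0 0.01 0 0 0;0 0 0 0 0'
python3 - <<'E'
from bar import *
t=sense();print(t["tcp_pos"],t["wrist_force"])
ims=[]
for n in("scene","side"):
    c=read_camera(n);P=cloud(c);z=P[...,2]
    hsv=cv2.cvtColor(c["frame"],cv2.COLOR_BGR2HSV)
    ye=(hsv[...,0]>18)&(hsv[...,0]<38)&(hsv[...,1]>110)&(hsv[...,2]>80)
    m=(abs(P[...,0]-.49)<.05)&(abs(P[...,1]-.12)<.05)&(z>.085)&(z<.14)&ye
    q=P[m]
    for h in(q[q[:,0]<.49],q[q[:,0]>.49]):
        if len(h): print(n,np.median(h,0).round(3))
    ims.append(cv2.resize(c["frame"][80:240,190:390],(400,320),interpolation=cv2.INTER_CUBIC))
cv2.imwrite("pics/p.png",np.hstack(ims))
E
```

```text
clock: 6.45
tcp_pos: [0.5008, 0.0318, 0.2238]
orientation: [-0.604, -0.366, 0.368, 0.605]
wrist_force: [0.8, -0.2, -3.4]
gripper_width: 0.0128
clock: 6.95
tcp_pos: [0.4897, 0.12, 0.2241]
orientation: [-0.604, -0.367, 0.368, 0.604]
wrist_force: [-0.3, -0.1, -3.5]
gripper_width: 0.013
clock: 7.45
tcp_pos: [0.4895, 0.1179, 0.163]
orientation: [-0.604, -0.365, 0.368, 0.605]
wrist_force: [-0.1, -0.6, -4.5]
gripper_width: 0.0128
[0.48951537 0.11793599 0.16302838] [-0.06721642 -0.59315412 -4.45718413]
scene [0.454 0.13  0.112]
scene [0.521 0.098 0.112]
side [0.455 0.129 0.11 ]
side [0.522 0.097 0.111]
```

View pics/p.png

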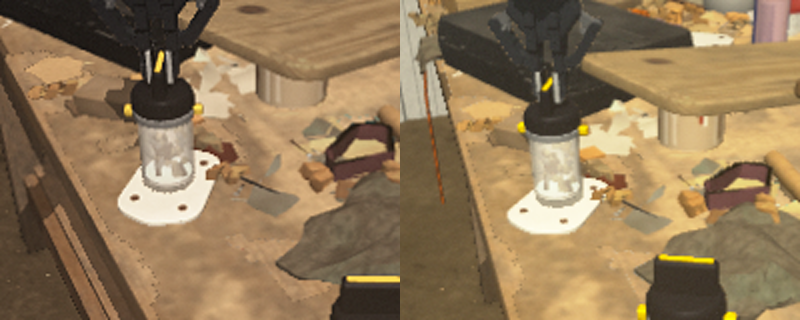

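The jar hangs upright about 14 mm above the middle of the plate (at (165,185) in the left crop). Lowering it gently until it touches.

```bash
python3 -m handwheel '0 0.004 0 0 0;0 0.004 0 0 0;0 0.002 0 0 0;0 0 0 0 0'
python3 -m handwheel '0 0.0015 0 0 0;0 0.001 0 0 0;0 0 0 0 0'
python3 -m handwheel '0 0.001 0 0 0;0 0.0005 0 0 0;0 0 0 0 0'
```

```text
clock: 7.95
tcp_pos: [0.4902, 0.119, 0.1549]
orientation: [-0.604, -0.367, 0.367, 0.604]
wrist_force: [-0.6, -0.0, -4.0]
gripper_width: 0.0125
clock: 8.25
tcp_pos: [0.4903, 0.119, 0.1526]
orientation: [-0.604, -0.367, 0.367, 0.604]
wrist_force: [0.4, 0.3, -4.1]
gripper_width: 0.0126
clock: 8.55
tcp_pos: [0.4903, 0.119, 0.1512]
orientation: [-0.604, -0.367, 0.367, 0.604]
wrist_force: [-0.1, -0.2, -3.5]
gripper_width: 0.0127
```

```bash
python3 -m handwheel '0 0.001 0 0 0;0 0 0 0 0;0 0 0 0 0'
python3 -m handwheel '0 0.001 0 0 0;0 0 0 0 0;0 0 0 0 0'
python3 -m handwheel '0 0.001 0 0 0;0 0 0 0 0;0 0 0 0 0'
```

```text
clock: 8.85
tcp_pos: [0.4903, 0.119, 0.1502]
orientation: [-0.604, -0.367, 0.367, 0.604]
wrist_force: [-0.4, -0.6, -3.8]
gripper_width: 0.0125
clock: 9.15
tcp_pos: [0.4905, 0.1191, 0.1497]
orientation: [0.604, 0.367, -0.367, -0.604]
wrist_force: [0.0, 0.8, -1.6]
gripper_width: 0.0129
clock: 9.45
tcp_pos: [0.4909, 0.1192, 0.1495]
orientation: [0.604, 0.368, -0.367, -0.604]
wrist_force: [-2.2, 0.6, 5.7]
gripper_width: 0.0127
```

```bash
python3 -m handwheel '0 -0.0008 0 0 0;0 0 0 0 0.2;0 0 0 0 0.35;0 0 0 0 0.5;0 0 0 0 0.5' 20
python3 -m handwheel '0 0 0 0 0.5;0 -0.01 0 0 0.5;0 -0.03 0 0 0.5;0 -0.04 0 0 0.5;0 -0.04 0 0 0.5'
python3 -m handwheel '0 -0.02 0 0 0.5;0 0 0 0 0.5;0 0 0 0 0.5'
python3 - <<'E'
from bar import *
t=sense();print(t["tcp_pos"],t["wrist_force"])
bar("wrist",.49,.12,.146,.158)
ims=[]
for n,x,y in(("scene",.49,.12),("side",.49,.12)):
    c,P=bar(n,x,y,.146,.158)
    bar(n,.525,-.25,.138,.15)
    ims.append(cv2.resize(c["frame"][80:280,190:440],(400,320),interpolation=cv2.INTER_CUBIC))
cv2.imwrite("pics/f.png",np.hstack(ims))
E
```

```text
clock: 9.95
tcp_pos: [0.4903, 0.1189, 0.1488]
orientation: [-0.604, -0.367, 0.367, 0.604]
wrist_force: [-0.4, -0.8, -0.1]
gripper_width: 0.0426
clock: 10.45
tcp_pos: [0.4902, 0.1187, 0.2712]
orientation: [0.604, 0.367, -0.367, -0.604]
wrist_force: [0.7, 0.7, 0.3]
gripper_width: 0.0426
clock: 10.75
tcp_pos: [0.4904, 0.1192, 0.2895]
orientation: [-0.604, -0.367, 0.367, 0.604]
wrist_force: [1.0, 0.2, -0.9]
gripper_width: 0.0427
[0.49036339 0.11918925 0.28945931] [ 0.96700935  0.15651177 -0.8820952 ]
wrist bar 934 [[488.6, 118.7], [52.1, 13.3]] 62.26338195800781
wrist line 525 [[489.3, 119.6], [46.8, 7.7]] 62.458980560302734
scene bar 91 [[487.8, 117.1], [52.5, 13.4]] 62.59925079345703
scene line 37 [[488.0, 120.0], [47.1, 6.9]] 63.50132751464844
scene bar 254 [[522.9, -248.9], [13.6, 50.7]] 61.42536544799805
scene line 91 [[524.1, -246.8], [7.5, 44.6]] 63.037967681884766
side bar 55 [[489.7, 115.8], [49.1, 12.6]] 63.86649703979492
side line 31 [[488.1, 116.5], [46.6, 9.1]] 63.880062103271484
side bar 171 [[523.6, -251.1], [12.4, 52.5]] 62.6530647277832
side line 99 [[523.9, -249.8], [9.7, 45.8]] 62.99955368041992
```

View pics/f.png

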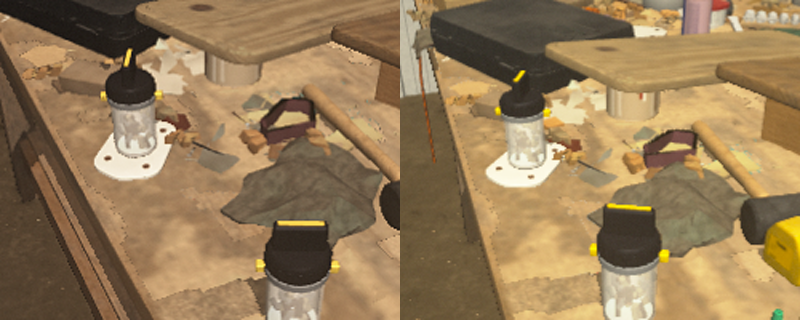

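The jar stands upright and free on the middle of the plate, at (135,125) in the left crop. The sound jar at (298,270) hasn't moved, and the gripper is clear.

```bash
python3 -c "
from workcell import *
close_job()"
```

```text
the job is handed in; nothing more can be done
```

The loose lid is confirmed, and its jar now stands upright in the middle of the white plate. I handed the job in at about 11 s on the robot's clock; the hand-in gives no verdict.

- **Twist:** The loose jar stood at about (0.520, -0.093), its bar about 44° from the lugs. I gripped the bar at 25 N and turned it anticlockwise to about 88–91° from the lugs. The jar stayed upright within a few millimetres of its place. The fingertips pressed on the lid with about 6 N meanwhile.
- **Placing:** I raised the grip to 60 N and carried the jar by its bar. I lowered it in 1 mm steps until the force showed contact, then released it and backed off.
- **Last checks:** The jar's bar is at about (0.489, 0.119), against a plate centre of about (0.490, 0.120), and the wrist force is near zero. The sound jar was measured within about 3 mm of where it began, which is within measuring error.
- **Disagreements:** The side camera put the placed jar 3–4 mm lower in y than the wrist camera, far inside the 45 mm allowed. None of the checks failed.

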